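Clear the catch tray, then draw the feeder gate to its index and hold it

ROBOT

A 6-joint arm with a two-finger parallel gripper is mounted at the origin on a cart in front of the work surface, level with it; the furniture and walls round the work are solid. World frame = base frame: x ahead of the robot, y to its left, z up, the work surface at z = 0. Lengths are in m, angles in rad, forces in N, time in s.
With the tool pointing down it reaches from about 0.35 to 0.975 m from the base axis. Payload 7.1 kg.
Tool frame: the origin (TCP) lies midway between the tips of the shut fingers; the grasp point (between the pads) lies 19 mm behind it; z points along the fingers, x is the direction in which the jaws open and shut, and the axes are right-handed (so a half turn about z gives the same grasp; the last joint's range is limited). The gripper opens to 88 mm and grips with 3 to 60 N. Pads are 20 mm wide; open, the fingers measure 115 mm over their backs; the gripper's body (75 mm by 178 mm) begins 61 mm behind the grasp point.
Start: joints at [-1.175, 0.423, 1.63, -0, 1.089, -0.019], TCP at [0.252, -0.572, 0.223] pointing down, gripper open.
Joint ranges: [-3, 3], [-0.9, 2.11], [0.09, 2.58], [-1.31, 4.45], [0.11, 2.69], [-2.54, 2.54]. Speed limits (rad/s): [2.39, 2.39, 3.01, 3.14, 3.14, 3.14].

INTERFACE

Orientations are given as a unit quaternion [w, x, y, z].
In Python, from station import move_pose, movel, movej, command_gripper, wait, inverse_kinematics, read_camera, camera_info, MotionError, job_done, get_time, get_joint_pos, get_qvel, get_effort, get_tcp_pos, get_ee_rot, get_ft_force, get_ft_torque, get_grip_width gives the robot as it stands. Calls block until the motion is done:
- move_pose(position, orientation): joint-space move of the TCP to a pose.
- movel(position, frame=None, v=0.15, until_force=None): straight line of the TCP; frame=None keeps the orientation; v is the mean speed in m/s. With until_force (N) it stops when the force on the tool has changed by that much, and returns True; else False.
- movej(angles): joint-space move.
- command_gripper(opening): opening from 0.0 (shut) to 1.0 (fully open); the grip force is fixed at half the most; returns when the fingers have stopped.
- wait(seconds).
- inverse_kinematics(position, orientation): joint angles nearest the present ones, or None.
- read_camera(name): name is "side" or "top" or "wrist"; returns the picture (384x512x3 uint8, red, green, blue); there is no depth.
- camera_info(name): a dict with "intrinsics" (3x3 intrinsics, pixels), "dist" ([k1, k2, p1, p2, k3] as OpenCV has them; the pictures are not rectified), "T" (4x4, takes a point from camera to world coordinates); the wrist camera has in their place "tool_from_camera" (4x4, takes a point from camera to tool coordinates, whose origin is the TCP and whose axes are the tool frame's). Camera axes: x right, y up, looking along -z (the intrinsics and any distortion apply to the point x, -y, -z); pixel columns grow to the right and rows downward; lengths in m; the calibration is good to about 2 mm. A picture is of the moment at which its call begins: read the wrist's pose just before it. camera_info takes no time and is no camera call.
A pose or a line that the arm cannot do raises MotionError and nothing moves.
- job_done(): hands the job in, once; it reports no verdict.
Readings, each from a call of its own:
- get_time(): time.
- get_joint_pos(): joint angles.
- get_qvel(): joint speeds.
- get_effort(): joint torques, N m.
- get_tcp_pos(): TCP position.
- get_ee_rot(): TCP orientation.
- get_ft_force(): force on the tool from outside, world axes, zero at the start.
- get_ft_torque(): the same for the moment, N m.
- get_grip_width(): opening from 0.0 (shut) to 1.0 (fully open).
Only numpy, scipy, OpenCV 4.12 (cv2) and the standard library are available. Lean on these libraries where they do the work, as an engineer would, in place of code of your own. Each camera call takes 0.05 s, during which the arm holds its last target.

TASK

Empty the feeder's blue catch tray for the next batch: take the two finished steel collets out and lower them into the grey tote (do not drop them in), leaving the other things on the table where they are. Only when both are in the tote, pull the spring-return gate out by its black handle until the red pointer lines up with the white line on the green index block, and keep it there: the gate springs shut if let go, so the program finishes with the robot still holding the gate open at the mark.

Things in the scene. Friction and masses are not known exactly. Their poses are not given: they have to be found in the camera images.
- feeder: fixed grey collet feeder on a dark base plate 8 mm thick. Origin on the table under the centre of the housing; x axis points away from the handle (into the housing), y towards the tray, z up. Housing 140 (x) x 120 (y) x 70 mm high, open hopper on top up to 120 mm. A scale rail 10 mm wide, 39 mm high runs along x at y = -90 mm, from x = -227 to -102 mm
- tray (a point): centre of the catch tray's floor (3 mm above the table): blue tray fixed beside the feeder, 200 x 136 mm outside (x, y, axes as the feeder's), walls 3 mm thick and only 12 mm high; both collets stand in it
- gate: sliding gate of the feeder: two 8 mm rods at y = +48 and -48 mm, joined by the handle bar. Axes as the feeder's; its origin is the feeder's origin when shut and moves along the feeder's -x by the opening, 0 to 95 mm. A spring pushes it shut: 5 N when shut plus 1 N per 10 mm of opening; it does not latch
- handle (a point): middle of the black handle bar, moves with the gate: bar 16 mm in diameter, 116 mm long along the feeder's y, axis 55 mm above the table, 60 mm in front of the housing when shut; 88 mm free between the rods, so one finger fits behind the bar and one before it. Axes as the feeder's
- pointer (a point): tip of the red pointer, 4 mm wide, that sticks out of the handle bar's end beside the scale rail, 55 mm above the table; it moves with the gate and has the same x in the feeder's frame as the handle bar's axis
- index_block: fixed green index block on the scale rail, 14 (x) x 18 (y) x 18 mm, with a white line across the middle of its top; origin at the centre of its underside, 39 mm above the table, under that line; axes as the feeder's. It sets the opening, 40 to 85 mm, different each time. The pointer is at the mark when its x in this frame is 0
- tote: fixed grey open tote, 200 (x) x 150 (y) x 50 mm high, walls 4 mm, floor top 4 mm above the table; origin at the centre of its underside, z up
- collet_wide: finished steel collet, barrel shaped, 30 mm in diameter, 32 mm tall, about 40 g; stands upright in the catch tray; origin at the centre of its underside, z along its axis
- collet_tall: finished steel collet, barrel shaped, 25 mm in diameter, 40 mm tall, about 60 g; stands upright in the catch tray; origin at the centre of its underside, z along its axis
- whetstone: bystander: grey whetstone 33 x 68 x 27 mm, origin at the centre of its underside; leave it alone
- small_green_box: bystander: small green plastic box 71 x 103 x 34 mm, origin at the centre of its underside; leave it alone
- calipers: bystander: steel calipers lying flat, 71 x 186 x 10 mm, origin at the centre of the underside; leave them alone

How it is judged:
By the outcome, as a careful person would: the job done as asked, in the order asked, and still so for the second after the job is handed in, while the arm keeps its last pose, push and grip.
It also fails if it takes over 61 s, if anything falls off the work surface, if the arm or the gripper's body presses on something with over 40 N, if the wrist force passes 120 N, or if a joint passes its speed limit or range.

## Working session

There is one attempt and no reset: what is moved stays moved. The work goes in short steps, each a Python script; the robot and the scene stay as the last script left them, time stands still between calls to the robot, and variables do not carry over. Pictures are saved under pics/ and viewed, and the job is handed in when it is done.

```bash
ls; mkdir -p pics
python3 - <<'E'
from station import *
import cv2,json,numpy as np
for n in ["side","top","wrist"]:
    im=read_camera(n); cv2.imwrite(f"pics/{n}0.png",im[:,:,::-1])
    print(n,{k:np.round(v,4).tolist() for k,v in camera_info(n).items()})
print(get_time(),get_tcp_pos(),get_ee_rot(),get_ft_force())
E
```

```text
pics
side {'intrinsics': [[406.947, 0.0, 248.9426], [0.0, 406.947, 188.1755], [0.0, 0.0, 1.0]], 'dist': [0.0428, 0.0, 0.0, 0.0, 0.0], 'T': [[-0.9955, -0.053, 0.0788, 0.647], [0.0927, -0.3608, 0.928, 1.3114], [-0.0207, 0.9311, 0.3641, 0.583], [0.0, 0.0, 0.0, 1.0]]}
top {'intrinsics': [[454.4409, 0.0, 266.8313], [0.0, 454.4409, 192.3706], [0.0, 0.0, 1.0]], 'dist': [-0.0436, 0.0, 0.0, 0.0, 0.0], 'T': [[-0.0176, 0.9964, -0.0825, 0.4333], [-0.9998, -0.0181, -0.0061, -0.0439], [-0.0076, 0.0824, 0.9966, 1.3929], [0.0, 0.0, 0.0, 1.0]]}
wrist {'intrinsics': [[299.7777, 0.0, 257.8696], [0.0, 299.7777, 189.7946], [0.0, 0.0, 1.0]], 'dist': [-0.0708, 0.0, 0.0, 0.0, 0.0], 'tool_from_camera': [[1.0, 0.0002, -0.0015, -0.0003], [-0.0002, -0.961, -0.2767, -0.0753], [-0.0015, 0.2767, -0.961, -0.1614], [0.0, 0.0, 0.0, 1.0]]}
0.15 [ 0.2517186  -0.57160296  0.22207807] [-3.22921790e-04  8.37558296e-01 -5.46347642e-01 -5.00606735e-04] [-0.05558441  0.4508639  -0.19055329]
```

View pics/top0.png

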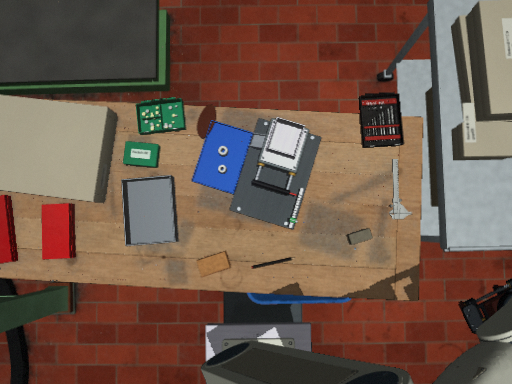

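View pics/side0.png

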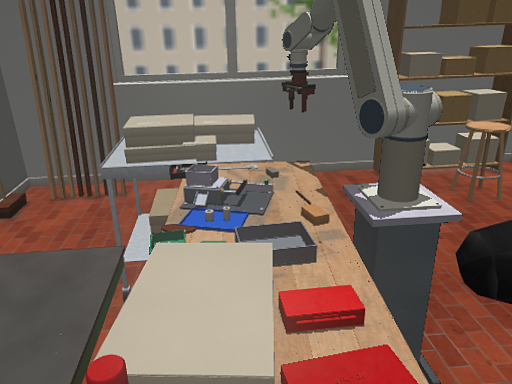

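View pics/wrist0.png

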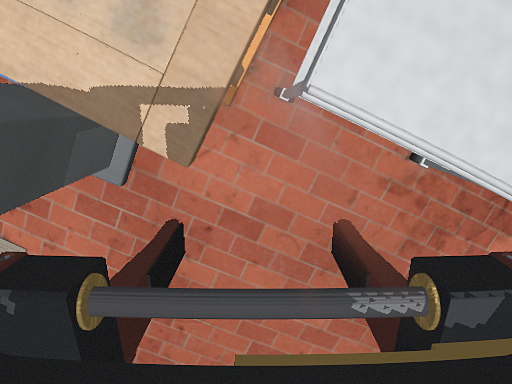

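The top view shows the collets at about (222,150) and (222,169) in the blue tray, the tote at about (150,210), the housing at about (285,145), the handle at about (272,187), and a green/white piece at about (297,207). I'll enlarge it.

Run:
```python
import cv2
im=cv2.imread("pics/top0.png")
cv2.imwrite("pics/top0z.png",cv2.resize(im[100:250,110:330],None,fx=3.6,fy=3.6,interpolation=cv2.INTER_CUBIC))
im=cv2.imread("pics/side0.png")
cv2.imwrite("pics/side0z.png",cv2.resize(im[155:275,140:340],None,fx=4,fy=4,interpolation=cv2.INTER_CUBIC))
```

```text
(no output)
```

View pics/top0z.png

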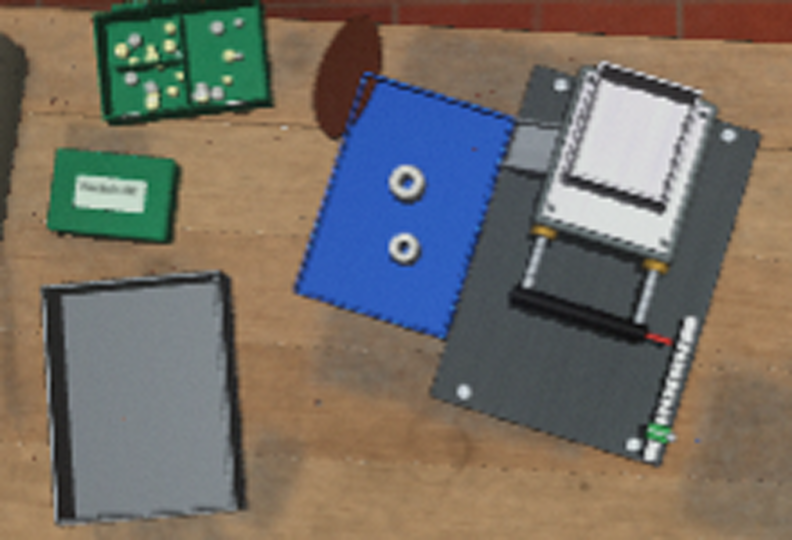

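View pics/side0z.png

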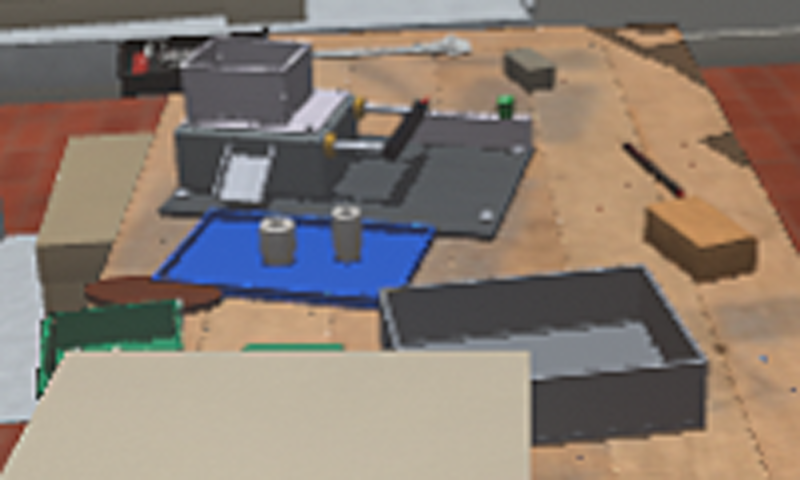

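Everything needed is visible in the zoom. Next I'll measure by colour masks and rays.

```bash
cat > h.py <<'E'
from station import *
import cv2, numpy as np
from scipy.spatial.transform import Rotation as R
def ray(name,uv,T=None):
    c=camera_info(name); T=np.array(c["T"]) if T is None else T
    p=cv2.undistortPoints(np.array([[uv]],float),np.array(c["intrinsics"]),np.array(c["dist"]))[0,0]
    d=T[:3,:3]@np.array([p[0],-p[1],-1.]); return T[:3,3],d
def onz(name,uv,z,T=None):
    o,d=ray(name,uv,T); return o+d*(z-o[2])/d[2]
def proj(name,P,T=None):
    c=camera_info(name); T=np.array(c["T"]) if T is None else T
    q=(np.array(P)-T[:3,3])@T[:3,:3]; q=q*[1,-1,-1]
    return cv2.projectPoints(q.reshape(-1,3),np.zeros(3),np.zeros(3),np.array(c["intrinsics"]),np.array(c["dist"]))[0].reshape(-1,2)
def wristT():
    w,x,y,z=get_ee_rot(); T=np.eye(4); T[:3,:3]=R.from_quat([x,y,z,w]).as_matrix(); T[:3,3]=get_tcp_pos()
    return T@np.array(camera_info("wrist")["tool_from_camera"])
def down(xdir):
    """quat wxyz, z down, tool x along world angle xdir"""
    c,s=np.cos(xdir),np.sin(xdir)
    M=np.array([[c,s,0],[s,-c,0],[0,0,-1.]]).T
    M=np.column_stack([[c,s,0],[s,-c,0],[0,0,-1]])
    x,y,z,w=R.from_matrix(M).as_quat(); return np.array([w,x,y,z])
def blobs(m,amin=3,off=(0,0)):
    n,l,s,c=cv2.connectedComponentsWithStats(m.astype(np.uint8))
    return [(s[i,4],c[i]+off,s[i,:4]) for i in range(1,n) if s[i,4]>=amin]
E
python3 - <<'E'
from h import *
im=cv2.imread("pics/top0.png")[:,:,::-1].astype(int)
hsv=cv2.cvtColor(im.astype(np.uint8),cv2.COLOR_RGB2HSV).astype(int)
H,S,V=hsv[...,0],hsv[...,1],hsv[...,2]
def sub(m,x0,x1,y0,y1):
    o=np.zeros_like(m); o[y0:y1,x0:x1]=m[y0:y1,x0:x1]; return o
m=sub((H>100)&(H<130)&(S>120),180,260,110,200)
cs,_=cv2.findContours(m.astype(np.uint8),cv2.RETR_EXTERNAL,cv2.CHAIN_APPROX_NONE)
c=max(cs,key=cv2.contourArea); box=cv2.boxPoints(cv2.minAreaRect(c)); print("tray")
q=np.array([onz("top",b,0.012)[:2] for b in box]);print(q.round(4),np.linalg.norm(np.diff(q,axis=0),axis=1),q.mean(0))
for r in blobs(sub((S<80)&(V>110),208,235,140,180)): print("collet",r,onz("top",r[1],.035),onz("top",r[1],.043))
m=sub((V<45),245,302,170,205)
for r in blobs(m,30):
    print("dark",r)
m=sub((H<10)&(S>130)&(V>100),285,300,185,202)
for r in blobs(m,2): print("red",r,onz("top",r[1],.055))
m=sub((H>45)&(H<85)&(S>100),285,305,205,230)
for r in blobs(m,2): print("green",r,onz("top",r[1],.057))
m=sub((S<60),115,185,170,250)
cs,_=cv2.findContours(m.astype(np.uint8),cv2.RETR_EXTERNAL,cv2.CHAIN_APPROX_NONE)
c=max(cs,key=cv2.contourArea); box=cv2.boxPoints(cv2.minAreaRect(c)); print("tote")
q=np.array([onz("top",b,0.05)[:2] for b in box]);print(q.round(4),np.linalg.norm(np.diff(q,axis=0),axis=1),q.mean(0))
E
```

```text
tray
[[0.5877 0.1953]
 [0.7786 0.1349]
 [0.7342 0.004 ]
 [0.5446 0.0656]] [0.20023696 0.13820793 0.19938241] [0.66129557 0.09996799]
collet (np.int32(58), array([222.36206897, 150.0862069 ]), array([218, 146,  10,   9], dtype=int32)) [0.67664553 0.09681637 0.035     ] [0.67521209 0.09598754 0.043     ]
collet (np.int32(45), array([221.84444444, 168.31111111]), array([218, 165,   9,   8], dtype=int32)) [0.62106873 0.09887248 0.035     ] [0.61996271 0.09803153 0.043     ]
dark (np.int32(227), array([270.969163  , 187.50660793]), array([252, 179,  38,  17], dtype=int32))
red (np.int32(9), array([292.77777778, 193.66666667]), array([290, 193,   6,   3], dtype=int32)) [ 0.53892196 -0.11214886  0.055     ]
green (np.int32(22), array([292.04545455, 219.59090909]), array([289, 217,   7,   6], dtype=int32)) [ 0.46249365 -0.10821066  0.057     ]
tote
[[0.5946 0.4034]
 [0.6038 0.2435]
 [0.403  0.2283]
 [0.3933 0.3863]] [0.16016685 0.20138109 0.1582212 ] [0.49865312 0.3153692 ]
```

Run:
```python
from h import *
a=np.radians(72.4)
for k in (a,a-np.pi): print(k,inverse_kinematics([0.60,0.03,0.25],down(k)))
move_pose([0.60,0.03,0.25],down(a))
T=wristT(); im=read_camera("wrist"); np.save("T1.npy",T)
cv2.imwrite("pics/w1.png",im[:,:,::-1]); print(get_time(),get_tcp_pos())
cv2.imwrite("pics/w1z.png",cv2.resize(im[:,:,::-1],(800,600),interpolation=cv2.INTER_CUBIC))
```

```text
1.2636183784438948 [ 3.01485120e-02  3.58037395e-01  1.66139047e+00 -4.44089210e-16
  1.12216479e+00 -1.23346987e+00]
-1.8779742751458983 [ 3.01485120e-02  3.58037395e-01  1.66139047e+00 -4.44089210e-16
  1.12216479e+00  1.90812279e+00]
2.6667 [0.60006126 0.02912292 0.24994576]
```

View pics/w1z.png

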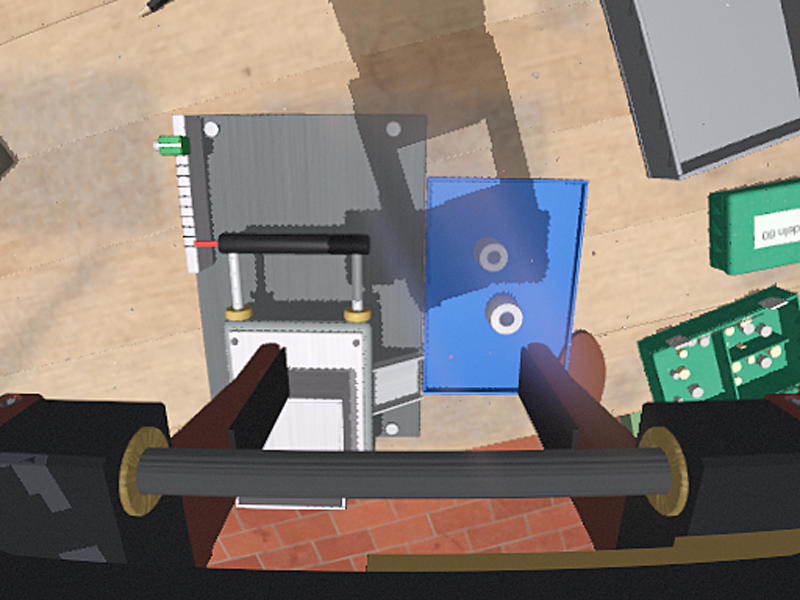

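The wrist picture (800x600 scaling) shows the collets at (491,256) and (505,317), the handle at y≈243, the red pointer tip at (195,244), the index block at (172,146), and the housing front edge from (225,323) to (372,322).

Run:
```python
from h import *
T=np.load("T1.npy"); im=cv2.imread("pics/w1.png")
hsv=cv2.cvtColor(im,cv2.COLOR_BGR2HSV).astype(int); H,S,V=hsv[...,0],hsv[...,1],hsv[...,2]
f=lambda u,v,z: onz("wrist",(u,v),z,T)
def sub(m,x0,x1,y0,y1):
    o=np.zeros_like(m); o[y0:y1,x0:x1]=m[y0:y1,x0:x1]; return o
# tray outer (wall tops z=.012)
m=sub((H>100)&(H<130)&(S>120),265,382,105,256).astype(np.uint8)
cs,_=cv2.findContours(m,cv2.RETR_EXTERNAL,cv2.CHAIN_APPROX_NONE); c=max(cs,key=cv2.contourArea)
box=cv2.boxPoints(cv2.minAreaRect(c)); q=np.array([f(*b,.012)[:2] for b in box]); d=np.diff(q,axis=0)
print("tray",box.round(1).tolist(),q.round(4).tolist(),np.linalg.norm(d,axis=1),np.degrees(np.arctan2(d[:,1],d[:,0])),q.mean(0))
m=sub((S<110)&(V>60),295,345,145,225)
for r in blobs(m,30): print("col",r,f(*r[1],.035),f(*r[1],.043))
for r in blobs(sub((H<8)&(S>130)&(V>120),110,150,145,165),4): print("red",r,f(r[2][0]-.5,r[1][1],.055))
for r in blobs(sub((H>45)&(H<85)&(S>90),90,130,80,108),4): print("green",r,f(*r[1],.057))
for r in blobs(sub((V<45),135,240,145,170),100): print("bar",r)
for n,p,z in [("hFL",(225,323),.07),("hFR",(372,322),.07)]:print(n,f(p[0]/1.5625,p[1]/1.5625,z))
A=[(85,75,290,175,"pics/z1.png",3.9),(130,190,250,290,"pics/z2.png",5),(290,140,350,225,"pics/z3.png",7)]
for x0,y0,x1,y1,n,k in A: cv2.imwrite(n,cv2.resize(im[y0:y1,x0:x1],None,fx=k,fy=k,interpolation=cv2.INTER_NEAREST))
```

```text
tray [[269.8999938964844, 251.0], [273.70001220703125, 112.19999694824219], [375.20001220703125, 115.0], [371.3999938964844, 253.8000030517578]] [[0.7318, 0.0051], [0.5433, 0.0681], [0.5862, 0.1944], [0.7833, 0.1485]] [0.19868363 0.13339562 0.20240071] [161.51828741  71.25324523 -13.12507217] [0.66114015 0.10402883]
col (np.int32(382), array([313.57853403, 162.30104712]), array([303, 151,  22,  23], dtype=int32)) [0.61724035 0.09762158 0.035     ] [0.61533438 0.09665781 0.043     ]
col (np.int32(473), array([322.21353066, 200.95983087]), array([311, 189,  24,  25], dtype=int32)) [0.67096987 0.09533504 0.035     ] [0.66792185 0.09441987 0.043     ]
col (np.int32(48), array([340.02083333, 221.97916667]), array([334, 219,  11,   6], dtype=int32)) [0.70750555 0.11116222 0.035     ] [0.70368094 0.10991062 0.043     ]
red (np.int32(61), array([131.62295082, 155.54098361]), array([124, 154,  16,   4], dtype=int32)) [ 0.53412881 -0.12210809  0.055     ]
green (np.int32(197), array([111.33502538,  92.63959391]), array([101,  87,  21,  12], dtype=int32)) [ 0.46218132 -0.1049076   0.057     ]
bar (np.int32(636), array([196.47169811, 154.9827044 ]), array([140, 149,  96,  14], dtype=int32))
hFL [ 0.59931304 -0.11684145  0.07      ]
hFR [ 0.63313671 -0.00700749  0.07      ]
```

View pics/z1.png

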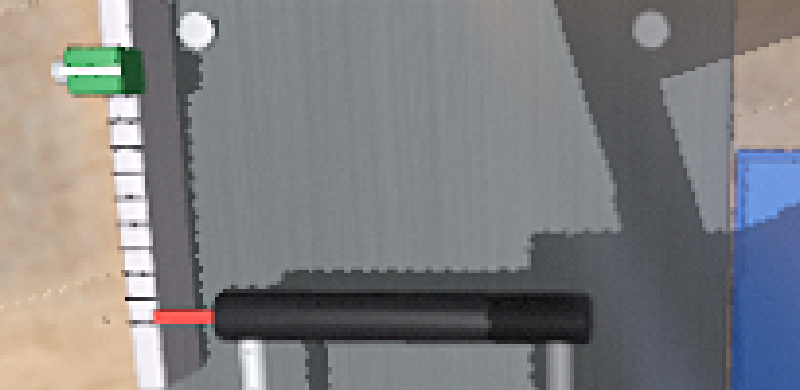

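View pics/z2.png

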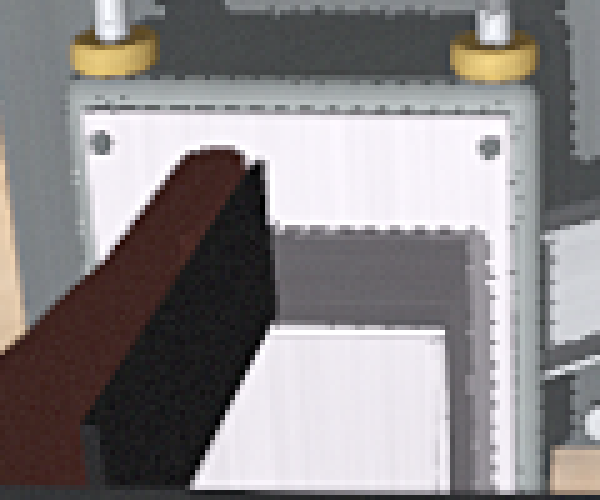

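View pics/z3.png

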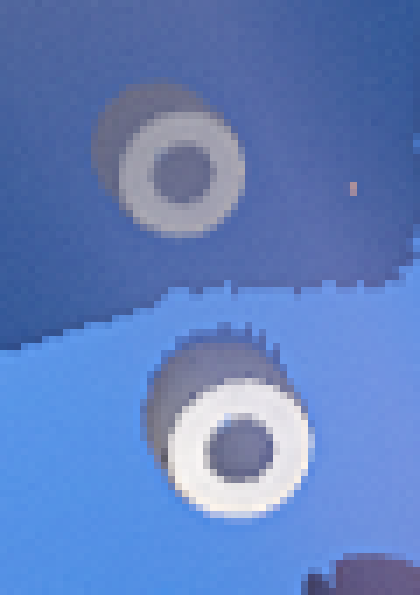

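Run:
```python
from h import *
T=np.load("T1.npy")
f=lambda u,v,z: onz("wrist",(u,v),z,T)
P={"tall":f(315.5,164.4,.043),"wide":f(323.8,203.5,.035),"line":f(108.1,92.7,.057),"tip":f(124,155.8,.055),"bar":f(188,155.8,.055),
"barL":f(140,155.8,.055),"barR":f(236.3,155.8,.055),
"hFL":f(143.5,205.5,.07),"hFR":f(237.5,205.5,.07),"hopB":f(227.5,235.9,.07),"hopT":f(218.9,254.5,.12)}
for k,v in P.items(): print(k,v.round(4))
print("angles feeder-y: bar",np.degrees(np.arctan2(*(P["barR"]-P["barL"])[[1,0]])),np.linalg.norm(P["barR"]-P["barL"]),"housing",np.degrees(np.arctan2(*(P["hFR"]-P["hFL"])[[1,0]])),np.linalg.norm(P["hFR"]-P["hFL"]))
for th in (-17.6,):
    t=np.radians(th); X=np.array([np.cos(t),np.sin(t)]);Y=np.array([-X[1],X[0]])
    O=P["bar"][:2]+.130*X
    for k,v in P.items(): print(k,((v[:2]-O)@X).round(4),((v[:2]-O)@Y).round(4))
    print("O",O)
for k,z in(("tall",.043),("wide",.035)): print(k,[ (proj("top",P[k]),proj("side",P[k]))])
```

```text
tall [0.6186 0.0983 0.043 ]
wide [0.6751 0.0965 0.035 ]
line [ 0.461  -0.1086  0.057 ]
tip [ 0.5346 -0.1216  0.055 ]
bar [ 0.5589 -0.0467  0.055 ]
barL [ 0.5408 -0.1027  0.055 ]
barR [0.5767 0.0088 0.055 ]
hFL [ 0.5977 -0.1168  0.07  ]
hFR [ 0.6322 -0.0074  0.07  ]
hopB [ 0.6663 -0.0322  0.07  ]
hopT [ 0.664 -0.036  0.12 ]
angles feeder-y: bar 72.12668911752066 0.1171073492623488 housing 72.46926600202868 0.11468508796713175
tall -0.1169 0.1562
wide -0.0626 0.1716
line -0.2047 -0.0886
tip -0.1305 -0.0788
bar -0.13 0.0
barL -0.1304 -0.0589
barR -0.1298 0.0582
hFL -0.0719 -0.0551
hFR -0.072 0.0596
hopB -0.0321 0.0463
hopT -0.0331 0.0419
O [ 0.68285783 -0.08598157]
tall [(array([[221.76643684, 168.74990953]]), array([[226.50795714, 207.71669961]]))]
wide [(array([[222.47656685, 150.60117438]]), array([[209.24132015, 210.73036408]]))]
```

Both views agree to about 1–2 mm. The required opening is about 74 mm, which falls in the given range. I'll pick and place the tall collet now.

```bash
cat > pp.py <<'E'
from h import *
def pick_place(p,place,zt,n):
    a=down(np.radians(72.4)); b=down(np.radians(94.3))
    command_gripper(0.62)
    move_pose([p[0],p[1],.085],a); r=movel([p[0],p[1],zt],v=.08,until_force=8); print("down",r,get_tcp_pos())
    command_gripper(0.0); print("grip",get_grip_width(),get_grip_width()*88)
    movel([p[0],p[1],.115],v=.15); print("held",get_grip_width()*88,get_ft_force(),get_time())
    move_pose([place[0],place[1],.115],b)
    movel([place[0],place[1],.03],v=.12)
    r=movel([place[0],place[1],zt],v=.03,until_force=3); print("touch",r,get_tcp_pos(),get_ft_force())
    command_gripper(0.62); movel([place[0],place[1],.13],v=.2)
    print(get_time())
    T=wristT(); im=read_camera("wrist"); cv2.imwrite(f"pics/{n}.png",im[:,:,::-1])
E
python3 - <<'E'
from pp import *
t=np.radians(4.3); c=np.array([.4987,.3154]); X=np.array([np.cos(t),np.sin(t)])
pick_place((.6186,.0983),c-.04*X,.007,"p1")
E
```

```text
down False [0.61903278 0.09837969 0.00744133]
grip 0.27850471861270343 24.5084152379179
held 24.515095560801175 [-0.1189769  -0.43862126 -0.89594532] 6.6833
touch True [0.45850258 0.31217523 0.00811024] [-0.74685911 -0.97730042  5.04175966]
10.6833
```

View pics/p1.png

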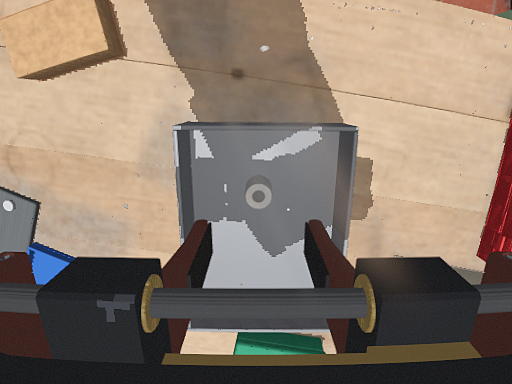

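The tall collet stands upright in the tote at pixel (258,195), well clear of the walls. Now the wide one.

Run:
```python
from pp import *
t=np.radians(4.3); c=np.array([.4987,.3154]); X=np.array([np.cos(t),np.sin(t)])
pick_place((.6751,.0965),c+.04*X,.006,"p2")
```

```text
down False [0.67559063 0.09653177 0.00656524]
grip 0.3243122774521941 28.53948041579308
held 28.464559155748272 [ 0.16622676 -0.2550071   0.02344018] 14.6667
touch True [0.53823843 0.31822462 0.00725307] [-0.64057219 -0.51713761  5.6114584 ]
18.625
```

View pics/p2.png

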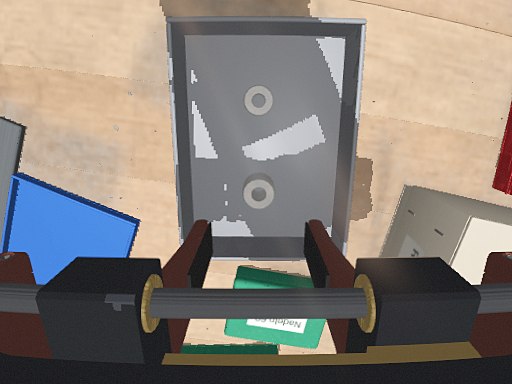

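Both collets stand upright in the tote, at (258,100) and (258,193). Next is the gate. I'll use tool x at 162.4°, so the wrist camera looks straight down on the scale.

Run:
```python
from h import *
t=np.radians(-17.6); X=np.array([np.cos(t),np.sin(t),0])
q=down(np.radians(162.4)); b=np.array([.5589,-.0467,0])
print(inverse_kinematics(list(b+[0,0,.13]),q))
move_pose(list(b+[0,0,.13]),q)
command_gripper(0.5)
r=movel(list(b+[0,0,.038]),v=.08,until_force=8); print(r,get_tcp_pos())
if not r:
    command_gripper(0.0); print("grip mm",get_grip_width()*88,get_tcp_pos(),get_ft_force())
    p=b+[0,0,.038]-X*.060
    movel(list(p),v=.05); print(get_tcp_pos(),get_ft_force(),get_grip_width()*88,get_time())
np.save("T2.npy",wristT()); im=read_camera("wrist"); cv2.imwrite("pics/g1.png",im[:,:,::-1])
```

```text
NoneTraceback (most recent call last):
  File "<stdin>", line 5, in <module>
station.MotionError: the arm cannot take that pose within its joint ranges
```

That pose would put joint 6 out of range, so only −17.6° works. In that pose the hand will hide the scale from the wrist camera. I'll measure the pointer-to-line distance precisely now, by putting the wrist camera over each in turn so the calibration error cancels.

Run:
```python
from h import *
t=np.radians(-17.6); X=np.array([np.cos(t),np.sin(t),0]);Y=np.array([-X[1],X[0],0]); O=np.array([.68286,-.08598,0])
q=down(t)
for n,x in (("A",-.1305),("B",-.2047)):
    p=O+X*x+Y*(-.085)+[0,0,.11]; p=p+Y*(-.075+.215*.288)
    move_pose(list(p),q) if n=="A" else movel(list(p),v=.1)
    wait(.1)
    np.save(f"T{n}.npy",wristT()); im=read_camera("wrist"); cv2.imwrite(f"pics/m{n}.png",im[:,:,::-1])
    cv2.imwrite(f"pics/m{n}z.png",cv2.resize(im[100:250,160:360,::-1],None,fx=4,fy=4,interpolation=cv2.INTER_NEAREST)); print(get_time(),get_tcp_pos())
```

```text
20.5083 [ 0.52916076 -0.13925     0.11001122]
21.55 [ 0.45877146 -0.11778696  0.11005628]
```

View pics/mA.png

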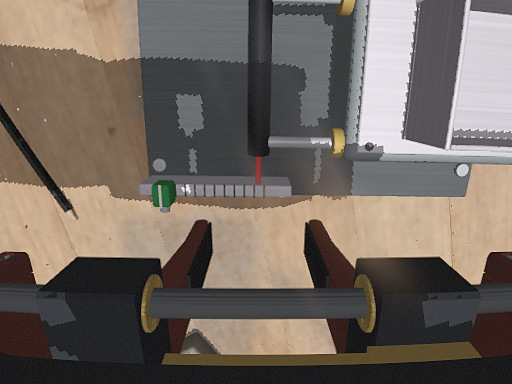

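View pics/mBz.png

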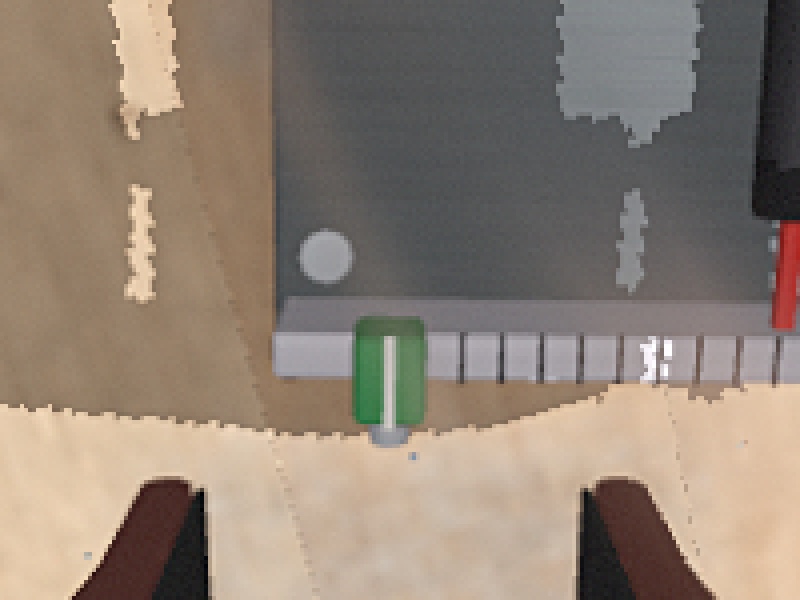

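View pics/mAz.png

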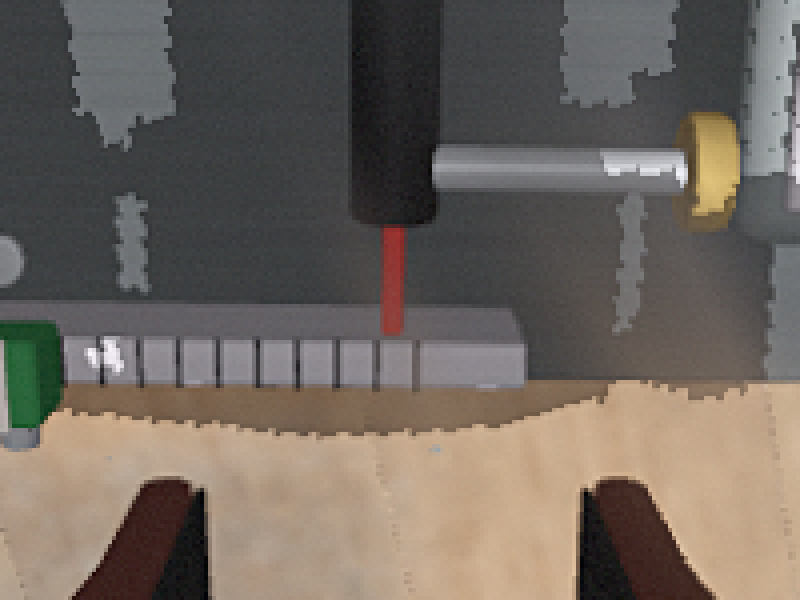

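In picture A the pointer tip is at about (257.8,182.7). In picture B the white line is at about (257.0,190). Both are near the optical centre column.

Run:
```python
from h import *
t=np.radians(-17.6); X=np.array([np.cos(t),np.sin(t),0]);Y=np.array([-X[1],X[0],0]); O=np.array([.68286,-.08598,0])
TA,TB=np.load("TA.npy"),np.load("TB.npy")
def uv(n,sel,x0,x1,y0,y1):
    im=cv2.imread(f"pics/m{n}.png"); h=cv2.cvtColor(im,cv2.COLOR_BGR2HSV).astype(int)[y0:y1,x0:x1]
    ys,xs=np.nonzero(sel(h)); return xs.mean()+x0,ys.mean()+y0,len(xs),ys.max()+y0
r=uv("A",lambda h:((h[...,0]<8)|(h[...,0]>172))&(h[...,1]>110),240,275,155,188)
l=uv("B",lambda h:(h[...,1]<60)&(h[...,2]>150),249,266,185,206)
print(r,l)
tipA=onz("wrist",(r[0],r[3]),.055,TA); bar=onz("wrist",(r[0],r[1]),.055,TA); line=onz("wrist",l[:2],.057,TB)
for p in (tipA,bar,line): print(p,((p-O)@X).round(4),((p-O)@Y).round(4))
print("opening",(bar-line)@X,(tipA-line)@X)
# feeder x direction from bar line in A: dark bar edges
im=cv2.imread("pics/mA.png"); 
for z,(a,b) in {.055:((259.5,20),(258.6,140))}.items():
    pass
# rail front/back top edge z=.039 in B: zoom (285,297)...(785,302)
e1=onz("wrist",(160+285/4-.5,100+377/4-.5),.039,TB); e2=onz("wrist",(160+775/4-.5,100+383/4-.5),.039,TB); d=e2-e1; print("rail angle",np.degrees(np.arctan2(d[1],d[0])))
```

```text
(np.float64(257.9078014184397), np.float64(169.4113475177305), 141, np.int64(183)) (np.float64(257.0), np.float64(195.0), 63, np.int64(205))
[ 0.53441168 -0.12161662  0.055     ] -0.1307 -0.0789
[ 0.53752487 -0.11173479  0.055     ] -0.1307 -0.0685
[ 0.46086126 -0.10839217  0.057     ] -0.2048 -0.0885
opening 0.0740857413327875 0.07410624942343481
rail angle -18.357227954404497
```

The opening is 74.1 mm, and both measurements agree. Now I'll grip the bar, seat the gate against its shut stop as a reference, and pull.

Run:
```python
from h import *
t=np.radians(-17.6); X=np.array([np.cos(t),np.sin(t),0]); q=down(t)
b=np.array([.68286,-.08598,0])-X*.1307
print(inverse_kinematics(list(b+[0,0,.038]),q))
command_gripper(0.5)
move_pose(list(b+[0,0,.12]),q)
r=movel(list(b+[0,0,.038]),v=.08,until_force=8); print(r,get_tcp_pos(),get_ft_force())
if not r:
    command_gripper(0.0); w=get_grip_width()*88; print("grip mm",w,get_tcp_pos(),get_ft_force())
    r=movel(list(b+[0,0,.038]+X*.006),v=.012,until_force=10); s=get_tcp_pos(); print("seat",r,(s-b)@X,get_ft_force()@X,get_grip_width()*88)
    np.save("seat.npy",s)
print(get_time())
im=read_camera("top"); cv2.imwrite("pics/s1.png",im[:,:,::-1])
```

```text
[-1.04273036e-01  6.03951838e-01  1.86781071e+00 -4.44089210e-16
  6.69830105e-01  2.02904913e-01]
False [ 0.55873906 -0.04646673  0.03847261] [-0.99834306 -0.56129088 -0.78317778]
grip mm 15.360077846014894 [ 0.55930622 -0.04672205  0.03824224] [ 2.96177557 -1.89266195 -1.32313477]
seat True 0.0010187546638502807 -1.5874429068049398 15.227508526970178
24.55
```

View pics/s1.png

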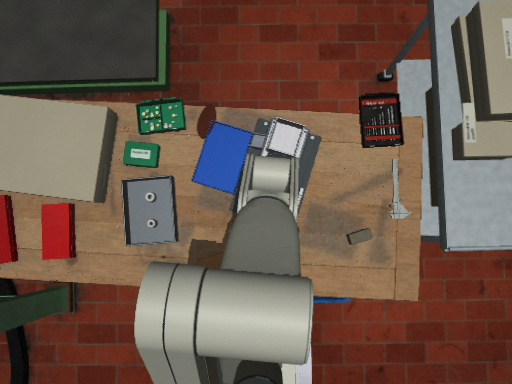

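Run:
```python
from h import *
t=np.radians(-17.6); X=np.array([np.cos(t),np.sin(t),0])
b=np.array([.68286,-.08598,0])-X*.1307
print("now",(get_tcp_pos()-b)@X,get_ft_force()@X)
im=read_camera("side"); cv2.imwrite("pics/s2.png",im[:,:,::-1])
movel(list(b+[0,0,.038]-X*(.0741-.0009)),v=.05); wait(.3)
print((get_tcp_pos()-b)@X,get_tcp_pos(),get_ft_force()@X,get_ft_force(),get_grip_width()*88,get_time())
im2=read_camera("side"); cv2.imwrite("pics/s3.png",im2[:,:,::-1])
im3=read_camera("top"); cv2.imwrite("pics/s3t.png",im3[:,:,::-1])
im4=read_camera("wrist"); cv2.imwrite("pics/s3w.png",im4[:,:,::-1])
a=[cv2.resize(i[165:225,180:280,::-1],(800,480),interpolation=cv2.INTER_CUBIC)[:300] for i in (im,im2)]
cv2.imwrite("pics/s3z.png",np.vstack(a))
cv2.imwrite("pics/s3tz.png",cv2.resize(im3[150:240,220:330,::-1],None,fx=6,fy=6,interpolation=cv2.INTER_CUBIC))
```

```text
now 0.001046973145392804 -0.09294480141814096
-0.06930318359801509 [ 0.49248987 -0.02465064  0.03830138] 11.36348962593689 [11.48698229 -1.36986295 -9.99284413] 15.33387705722786 26.6
```

View pics/s3z.png

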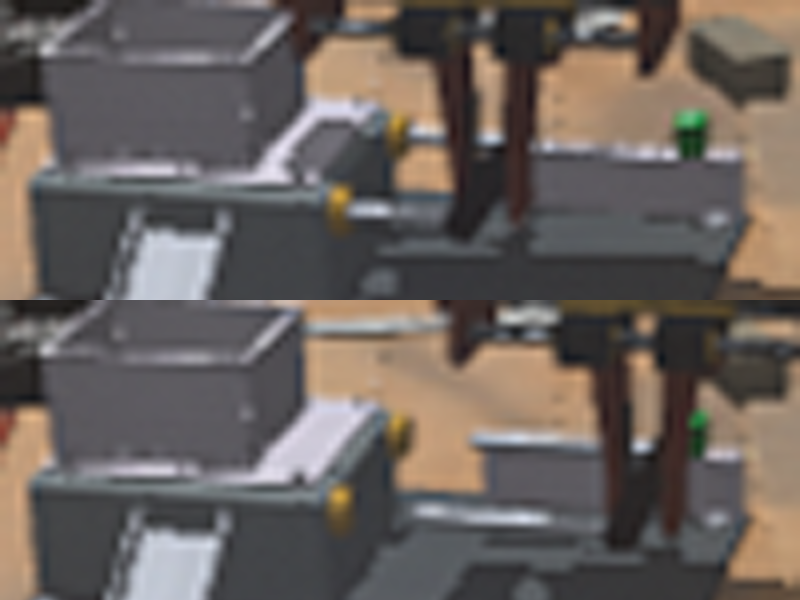

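View pics/s3tz.png

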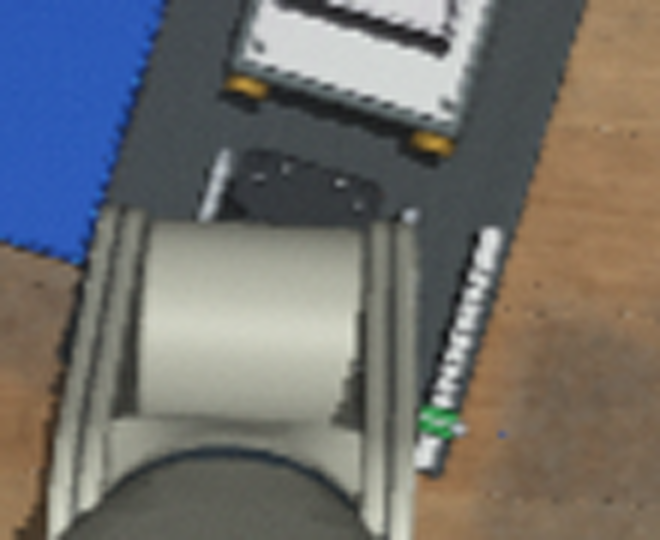

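View pics/s3w.png

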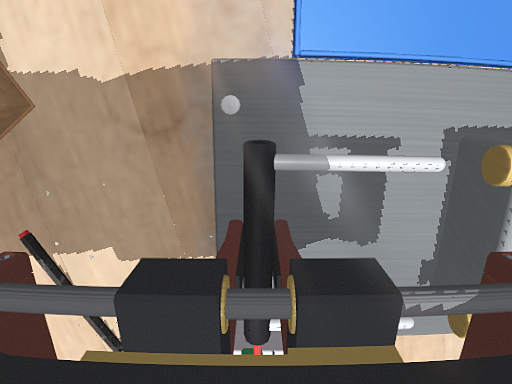

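The arm gives about 4 mm under the spring load: TCP is at −69.3 mm against −73.2 mm commanded. I'll correct with an offset. The wrist view shows a slit at (240–275,350) with the red pointer and green block in it, which will serve as a check.

```bash
cat > adj.py <<'E'
from h import *
import sys
t=np.radians(-17.6); X=np.array([np.cos(t),np.sin(t),0])
b=np.array([.68286,-.08598,0])-X*.1307
def adj(cmd,n):
    movel(list(b+[0,0,.038]+X*cmd),v=.03); wait(.5)
    T=wristT(); np.save(f"T{n}.npy",T)
    print("pos",(get_tcp_pos()-b)@X,get_tcp_pos(),get_ft_force().round(1),get_grip_width()*88,get_time())
    im=read_camera("wrist"); cv2.imwrite(f"pics/{n}.png",im[:,:,::-1])
    cv2.imwrite(f"pics/{n}z.png",cv2.resize(im[310:370,220:300,::-1],None,fx=10,fy=10,interpolation=cv2.INTER_NEAREST))
E
python3 - <<'E'
from adj import *
print((get_tcp_pos()-b)@X)
adj(-.0771,"a1")
E
```

```text
-0.06928689010595589
pos -0.07307270755206208 [ 0.48891545 -0.02345203  0.0382989 ] [11.9 -1.5 -9.3] 15.076896456050251 27.5333
```

View pics/a1z.png

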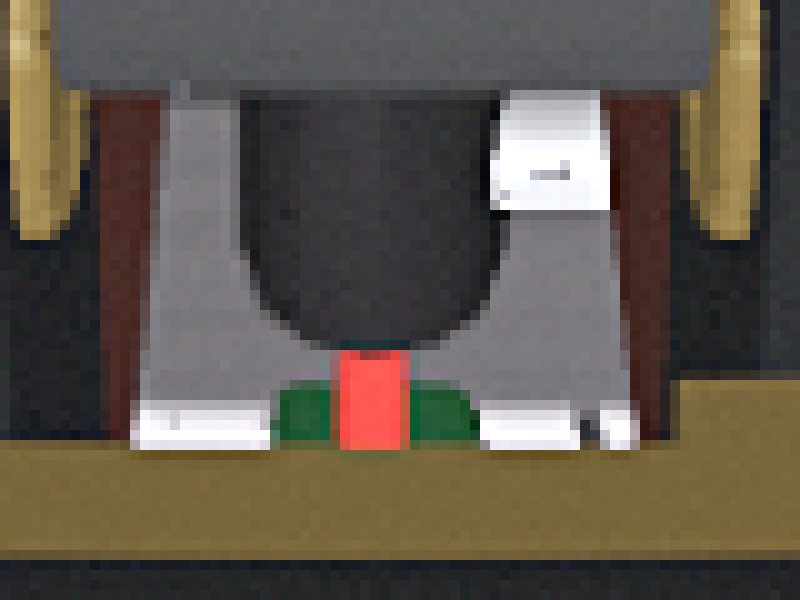

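The slit view shows the green block from 272 to 478 and the red pointer from 335 to 408 (zoomed px). Their centres differ by about 0.35 px, or roughly 0.25 mm, close to the optical column where parallax is negligible. One last check on the tote and on stability before I hand in.

Run:
```python
from adj import *
wait(.8)
print("pos",(get_tcp_pos()-b)@X,get_ft_force().round(1),get_grip_width()*88,get_time())
i=read_camera("top"); j=read_camera("side")
cv2.imwrite("pics/f.png",np.vstack([cv2.resize(i[90:260,110:410,::-1],None,fx=1.8,fy=1.8),cv2.resize(j[155:275,140:340,::-1],(540,290))]))
```

```text
pos -0.07305115736447175 [12.7 -1.9 -9.2] 15.353632389741248 28.3833
```

View pics/f.png

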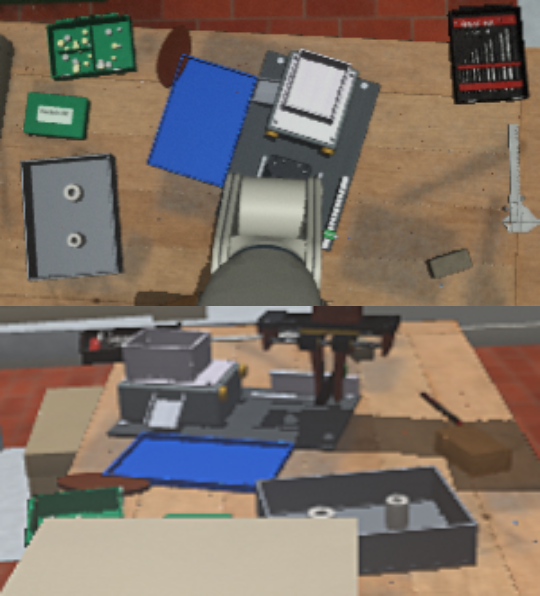

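The tray is empty, both collets stand in the tote at (73,191) and (74,239), the bystanders are undisturbed, and the gate is holding steady.

```bash
python3 -c "
from station import *
job_done(); print(get_time())"
```

```text
the job is handed in; nothing more can be done
the job is handed in; nothing more can be done
```

I moved both collets from the blue tray into the tote, then pulled the gate open to the mark. The job was handed in at about 28.4 s with the robot still holding the gate; no verdict is reported.

- **Collets:** each was lowered until the tool felt the tote floor, then released. The last pictures show both standing upright in the tote, the tray empty and the whetstone, green box and calipers where they were.
- **Gate:** two wrist-camera measurements put the needed opening at 74.1–74.2 mm. The first pull stopped about 4 mm short because the arm gave under the spring, so I corrected the command. The last close-up showed the pointer centred on the index block to about 0.25 mm. The tool position then stayed steady to about 0.02 mm over 0.8 s.
- **What disagreed or failed:**
  - My first choice of grasp direction for the handle was outside joint 6's range, so I used the half-turned one.
  - The white line itself was hidden by the hand at the end. I judged the final alignment against the green block's edges, which are symmetric about the line.
  - The force reading was 9 N downward while holding, well under the limits.

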